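# Cover the compressor cylinder and hold the torch on the joint

### The job

Set the square cover the right way up on top of the finned compressor cylinder, edges flush and bolt holes over bolt holes; put it down and let go of it there, do not drop it. Then draw the torch out of its charging dock, tip it over to a slant of about 45 degrees and hold it up with its lens about a hand's breadth (100 mm) from the plug in the middle of the cover and aimed at that plug, so that the joint can be looked over in slanting light. Finish still holding the torch there, steady and touching nothing but the gripper, with the cover still in place and all the other parts left where they lie.

Things in the scene. Friction and masses are not known exactly. Their poses are not given: they have to be found in the camera images.
- cylinder_top (a point): centre of the top face of the finned compressor cylinder, 66 mm above the bench to which it is bolted. Top flange 84 mm square, edges along this point's x and y axes; 46 mm bore open at the top, piston crown 8 mm down; bolt holes at the four corners, 34 mm out along x and y; foot 100 mm square. z is up.
- cover_plug (a point): middle of the iron plug's 24 x 24 mm square head, the place to grip the loose aluminium cover (0.3 kg). Head 13 to 41 mm above the cover's underside, on a round 33 mm collar (10 to 13 mm); this point 27 mm above the underside. x, y run along the edges of plate and head, z up.
- cover_under (a point): centre of the cover's flat underside, straight below cover_plug, same axes; it is to lie on cylinder_top. Plate 84 x 84 mm, 10 mm thick, a bolt hole near each corner: it fits at any quarter turn. It starts right way up on the bench beside the cylinder.
- torch_mid (a point): middle of a round metal torch 115 mm long, 0.18 kg, 57.5 mm from either end. Head 38 mm diameter for 22 mm from the lens, tapering to a straight body 27 mm diameter from 34 mm to the tail. z runs from lens to tail: it starts upright, lens down, in the dock. Grip the body 15 to 30 mm tailward of this point.
- torch_lens (a point): centre of the torch's lens, the end that gives the light; same axes as torch_mid (the light goes along -z).
- dock_mouth (a point): centre of the mouth of the charging dock's round cup, 52 mm above the bench. Base 100 x 85 x 20 mm, screwed to the bench; cup 56 mm outside, about 46 mm inside, 32 mm deep. The torch stands loosely in it, head down, tail 135 mm above the bench, and is drawn straight up.
- tee_mid (a point): bystander: middle of a small brass barbed tee, 72 mm over its run, 18 mm high, lying on the bench
- reducer_mid (a point): bystander: middle of a stepped nylon reducer with a hexagon collar, 45 mm high, 40 mm wide, standing
- grommet_mid (a point): bystander: middle of a grooved rubber grommet, 42 mm across, 12 mm high, lying flat
- spare_plug_mid (a point): bystander: middle of a loose cast iron plug with a square head, 40 mm high, 35 mm across, standing on its thread
- wrench_grip (a point): bystander: handle of a spanner 160 mm long lying on the bench
- jar_mid (a point): bystander: middle of a closed jar, 64 mm across, 75 mm high, standing
Mind the look-alikes: they are no part of the job. Of the things that look like the part that bears torch_mid, the largest one is meant.

How it is judged:
On the way, in this order (a step that is already met when the one before it is completed fails the run):
1. the cover lies flush on the cylinder, let go (horizontal distance between cover_under and cylinder_top below 0.004 m and z of cover_under in the frame of cylinder_top between -0.003 and 0.003 m and angle between cover_under's own z axis and vertical below 0.04 rad and (angle between the x axis of cover_under and the x axis of cylinder_top, either way round below 0.07 rad or angle between the x axis of cover_under and the y axis of cylinder_top, either way round below 0.07 rad) and contact force between the fingers and cover below 0.1 N), for 0.3 s.
2. the torch is drawn up clear of the dock's cup in the gripper (height (world z) of torch_lens above 0.065 m and contact force between the fingers and torch above 1 N and contact force between torch and dock below 0.2 N), for 0.1 s.
At the end, for the whole second after the job is handed in: Cover let go flat on the cylinder (3 mm), centred within 4 mm, edges within 4 deg; torch in the fingers alone, still, lens down, 32-60 deg from vertical, 60-150 mm from the plug, over 100 mm above the bench, axis within 25 mm of the plug each way; bystanders within 30 mm of start (all of step 1 and contact force between the fingers and torch above 1 N and angle between torch_mid's own z axis and vertical between 0.56 and 1.05 rad and x of cover_plug in the frame of torch_mid between -0.025 and 0.025 m and y of cover_plug in the frame of torch_mid between -0.025 and 0.025 m and z of cover_plug in the frame of torch_mid below -0.1 m and distance between torch_lens and cover_plug between 0.06 and 0.15 m and linear speed of torch below 0.03 m/s and angular speed of torch below 0.15 rad/s and height (world z) of torch_lens above 0.1 m and contact force between torch and cover below 0.1 N and contact force between torch and cylinder below 0.1 N and contact force between torch and dock below 0.1 N and distance of each of tee_mid, reducer_mid, grommet_mid, spare_plug_mid, wrench_grip, jar_mid from where it was at the start of the episode below 0.03 m); the arm keeps its last pose, push and grip.
It fails at once if the cover is dropped or thrown (moving freely at over 0.4 m/s) (contact force between the fingers and cover below 0.05 N and linear speed of cover above 0.4 m/s).
It fails at once if a bystander is knocked more than 30 mm out of place (distance of any of tee_mid, reducer_mid, grommet_mid, spare_plug_mid, wrench_grip, jar_mid from where it was at the start of the episode above 0.03 m).
It also fails if it takes over 72 s, if anything falls off the work surface, if the arm or the gripper's body presses on something with over 40 N, if the wrist force passes 120 N, or if a joint passes its speed limit or range.

### The arm

A 6-joint arm with a two-finger parallel gripper is mounted at the origin on the work surface. World frame = base frame: x ahead of the robot, y to its left, z up, the work surface at z = 0. Lengths are in m, angles in rad, forces in N, time in s.
With the tool pointing down it reaches from about 0.425 to 0.925 m from the base axis. Payload 12.5 kg.
Tool frame: the origin (TCP) lies on the centre line of the jaws, within the pads' length; the fingertips stand ctrl.nose_length ahead of it and the grasp point (between the pads) lies 11 mm behind it (ctrl.nose_length is the distance from the TCP to the fingertips, in m); z points along the fingers, x is the direction in which the jaws open and shut, and the axes are right-handed (so a half turn about z gives the same grasp; the last joint's range is limited). The gripper opens to 85 mm and grips with 20 to 120 N. Pads are 22 mm wide; open, the fingers measure 114 mm over their backs; the gripper's body (76 mm by 85 mm) begins 54 mm behind the grasp point. The pads swing forward as they close: fully open they stand 13 mm farther back than shut.
Start: joints at [1.237, 0.491, 1.559, -0, 1.092, -0.106], TCP at [0.141, 0.609, 0.199] pointing down, gripper open.
Joint ranges: [-3.1, 3.1], [-0.84, 2.19], [0.05, 2.79], [-1.13, 4.28], [0.06, 2.93], [-2.69, 2.69]. Speed limits (rad/s): [2.22, 2.22, 2.79, 3.14, 3.14, 3.14].

### API

Orientations are given as a unit quaternion [x, y, z, w].
In Python, from bench import ctrl, viewer gives the robot as it stands. The module is installed in compiled form; this text tells all that it offers.
- The arm moves only by the shell command python3 -m handwheel 'ROWS' [FORCE]. ROWS is text: rows parted by semicolons, each of 7 numbers parted by spaces: the shift along the tool's x, y, z in cm, then the turn, a rotation vector about the tool's x, y, z in degrees, then the finger opening in cm, from 0 to 8.54. A call has 1 to 20 rows; each row is the pose to reach, as a shift and turn from the pose commanded when the call began, along the tool's axes at that moment; what a row does not reach only later rows make up. A row lasts 1/8 s, in which the tool goes at most 62.5 mm and 10.7 degrees, less where a joint would pass 70% of its speed; a pose out of reach is approached as far as the arm can. A call with a gripper value outside its range is refused whole. The fingers move at their own pace and stop on an object; FORCE is the grip in N (left out, the last holds). Time passes only in rows, so rows that repeat a pose let the fingers close. It gives the time, the measured TCP pose, the force and the opening at its end, in the units of the state.
- ctrl.get_obs(): the state, without advancing time (a new reading comes with each control period).
- viewer.grab_frame(name): name is "scene" or "top" or "wrist"; returns the picture (420x560x3 uint8, blue, green, red); there is no depth.
- viewer.camera_model(name): a dict with "fx", "fy", "cx", "cy" (pixels), "origin" and "orientation" of the camera in the world. Camera axes: x right, y down, z forward; pixel columns grow to the right and rows downward; lengths in m; the calibration is good to about 2 mm. The wrist camera is an equidistant fisheye: a pixel r from the principal point sees the ray r / f radians off the axis. A picture is of the moment at which its call begins: read the wrist's pose just before it. camera_model takes no time and is no camera call; for the wrist camera it gives the pose at the moment of the call.
- ctrl.hand_in(): hands the job in, once; it reports no verdict.
The state is a dict: "clock": time; "joints": joint angles; "qvel": joint speeds; "joint_torque": joint torques, N m; "eef_pos": TCP position; "tcp_rot": TCP orientation; "contact_force": force on the tool from outside, world axes, zero at the start; "torque": the same for the moment, N m; "gripper_width": finger opening in m.
Only numpy, scipy, OpenCV 4.12 (cv2) and the standard library are available. Lean on these libraries where they do the work, as an engineer would, in place of code of your own. Each camera call takes 0.05 s, during which the arm holds its last target.

## Working session

There is one attempt and no reset: what is moved stays moved. The work goes in short steps, Python scripts to look and compute and a shell command to move; the robot and the scene stay as the last step left them, time stands still between calls to the robot, and variables do not carry over. Pictures are saved under pics/ and viewed, and the job is handed in when it is done.

```bash
mkdir -p pics; ls; python3 - <<'E'
from bench import ctrl, viewer
import cv2
for n in ["scene","top","wrist"]:
    m=viewer.camera_model(n); print(n,m)
    cv2.imwrite(f"pics/{n}0.png",viewer.grab_frame(n))
print(ctrl.get_obs(), ctrl.nose_length)
E
```

```text
pics
scene {'fx': 497.9554932145238, 'fy': 497.9554932145238, 'cx': 284.61150742990014, 'cy': 209.16702872344655, 'origin': array([1.18609983, 0.62326307, 0.89034767]), 'orientation': array([ 0.36595314,  0.84624226, -0.35378634, -0.15744068])}
top {'fx': 417.99948625540054, 'fy': 417.99948625540054, 'cx': 278.7321101867151, 'cy': 203.252563701648, 'origin': array([0.46742436, 0.08388486, 1.15558993]), 'orientation': array([-0.69879373,  0.71298676, -0.04188272,  0.03978736])}
wrist {'fx': 325.19226210127806, 'fy': 325.19226210127806, 'cx': 282.0077821516683, 'cy': 210.85655833972706, 'origin': array([0.06416619, 0.62663503, 0.37217304]), 'orientation': array([0.77273906, 0.61519732, 0.09710008, 0.12238539])}
{'clock': 0.15, 'joints': array([ 1.23739045e+00,  4.91402114e-01,  1.55932291e+00,  2.66453203e-05,
        1.09169191e+00, -1.05631634e-01]), 'qvel': array([ 0.00172794, -0.00208938, -0.00147721, -0.00130792,  0.00037801,
        0.00210826]), 'joint_torque': array([ 1.98130663e-03, -6.18710089e+01, -2.61691600e+01, -1.70503176e-05,
        3.24051798e-03,  3.85924739e-05]), 'eef_pos': array([0.14105794, 0.60867551, 0.19896915]), 'tcp_rot': array([ 7.82886194e-01,  6.22164799e-01, -3.54234248e-04,  2.10996170e-04]), 'contact_force': array([-0.30825636,  0.28852507, -0.43632316]), 'torque': array([-0.01694818,  0.00410289, -0.02145274]), 'gripper_width': 0.08530845675098339} 0.008
```

View pics/top0.png

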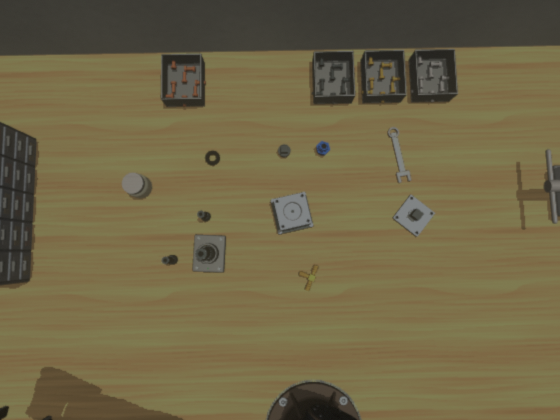

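View pics/scene0.png

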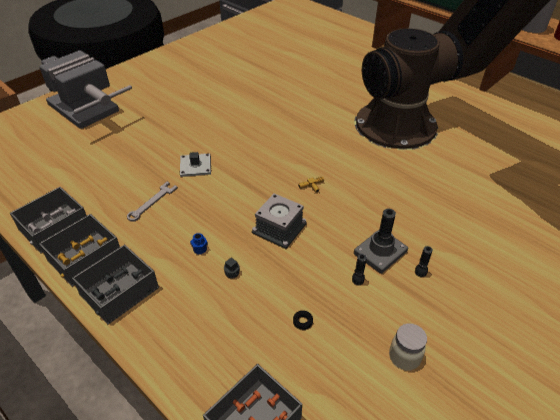

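View pics/wrist0.png

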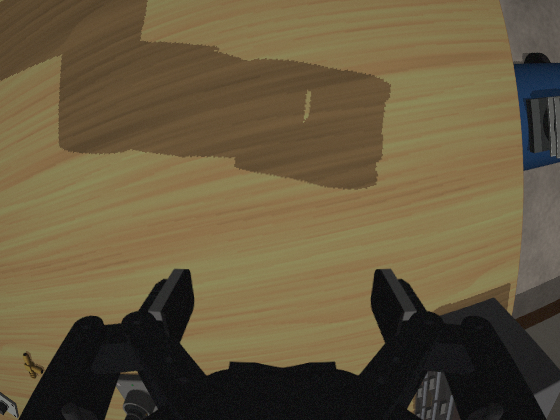

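The top view shows the cover at (415,215), the cylinder at (292,212), and the dock with its torch at (207,253). There are two smaller dark torch look-alikes standing at (203,216) and (170,260), and the one in the dock is the largest. I'll check this on enlarged crops.

```bash
cat > h.py <<'E'
import numpy as np, cv2
from scipy.spatial.transform import Rotation as R
from bench import ctrl, viewer
def ray(m,uv,fish=False):
    uv=np.atleast_2d(np.float64(uv)); x=(uv[:,0]-m['cx'])/m['fx']; y=(uv[:,1]-m['cy'])/m['fy']
    if fish:
        r=np.hypot(x,y)+1e-12; d=np.c_[np.sin(r)*x/r,np.sin(r)*y/r,np.cos(r)]
    else: d=np.c_[x,y,np.ones_like(x)]
    d=R.from_quat(m['orientation']).apply(d); return m['origin'],d/np.linalg.norm(d,axis=1,keepdims=True)
def onplane(m,uv,z,fish=False):
    o,d=ray(m,uv,fish); return o+d*((z-o[2])/d[:,2])[:,None]
def proj(m,P,fish=False):
    p=R.from_quat(m['orientation']).inv().apply(np.atleast_2d(P)-m['origin'])
    if fish:
        r=np.hypot(p[:,0],p[:,1])+1e-12; t=np.arctan2(r,p[:,2]); return np.c_[m['cx']+m['fx']*t*p[:,0]/r,m['cy']+m['fy']*t*p[:,1]/r]
    return np.c_[m['cx']+m['fx']*p[:,0]/p[:,2],m['cy']+m['fy']*p[:,1]/p[:,2]]
def tri(a,b):
    (o1,d1),(o2,d2)=a,b; d1=d1[0];d2=d2[0]
    t=np.linalg.lstsq(np.c_[d1,-d2],o2-o1,rcond=None)[0]; p,q=o1+t[0]*d1,o2+t[1]*d2
    return (p+q)/2,np.linalg.norm(p-q)
E
python3 - <<'E'
import cv2,numpy as np
t=cv2.imread('pics/top0.png'); s=cv2.imread('pics/scene0.png')
c=lambda im,x,y,w,h,k:cv2.resize(im[y:y+h,x:x+w],None,fx=k,fy=k,interpolation=cv2.INTER_CUBIC)
A=np.hstack([c(t,155,200,80,80,4.9),c(s,340,200,100,100,3.92)])
B=np.hstack([c(t,265,180,60,60,6.53),c(t,385,186,60,60,6.53)])
B=cv2.convertScaleAbs(B,alpha=1.3)
cv2.imwrite('pics/cropA.png',cv2.convertScaleAbs(A,alpha=1.8)); cv2.imwrite('pics/cropB.png',B)
E
```

```text
(no output)
```

View pics/cropA.png

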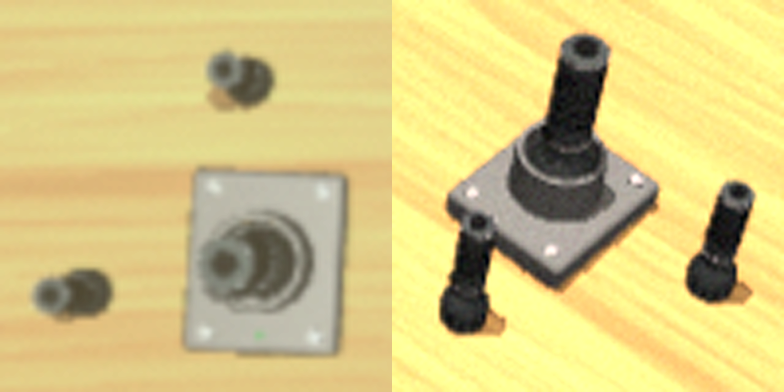

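View pics/cropB.png

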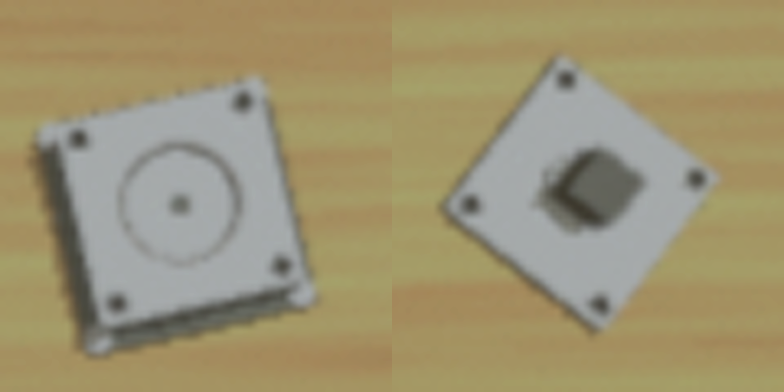

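The crops confirm it: the torch standing in the dock's cup is the biggest of the three. The cover and the cylinder top are both clear, with four bolt holes each. Next I'll measure them.

```bash
cat > meas.py <<'E'
from h import *
t=cv2.imread('pics/top0.png'); s=cv2.imread('pics/scene0.png')
mt=viewer.camera_model('top'); ms=viewer.camera_model('scene')
g=cv2.cvtColor(t,cv2.COLOR_BGR2GRAY).astype(float)
def cen(g,u,v,r=3,sign=1):
    for _ in range(3):
        U,V=int(round(u)),int(round(v)); w=g[V-r:V+r+1,U-r:U+r+1]; w=np.clip(np.percentile(w,70)-w-15,0,None)
        yy,xx=np.mgrid[V-r:V+r+1,U-r:U+r+1]; u,v=(w*xx).sum()/w.sum(),(w*yy).sum()/w.sum()
    return u,v
def sq(P,name):
    c=P.mean(0); e=P-np.roll(P,-1,0); L=np.linalg.norm(e,axis=1)
    a=np.angle(np.exp(4j*np.arctan2(e[:,1],e[:,0])).sum())/4
    print(name,c.round(4),'edge',L.round(4),'yaw',np.degrees(a).round(2)); return c,a
f=lambda l,x,y:[cen(g,(a+.5)/6.533-.5+x,(b+.5)/6.533-.5+y) for a,b in l]
cyl=f([(78,139),(242,101),(282,265),(117,303)],265,180); cov=f([(174,78),(305,179),(208,305),(78,204)],385,186)
print(np.round(cyl,2).tolist(),np.round(cov,2).tolist())
sq(onplane(mt,cyl,.066),'cyl'); sq(onplane(mt,cov,.010),'cov')
# plug head top corners center
pl=((604+.5-392)/6.533-.5+385,(184+.5)/6.533-.5+186); print('plug',pl,onplane(mt,[pl],.041))
# torch tail
tt=((228.5)/4.9-.5+155,(262.5)/4.9-.5+200); ts=((583.5-392)/3.92-.5+340,(49.5)/3.92-.5+200)
print('tail',tt,ts,onplane(mt,[tt],.135),onplane(ms,[ts],.135),tri(ray(mt,[tt]),ray(ms,[ts])))
d=((262.5)/4.9-.5+155,(262)/4.9-.5+200); print('mouth',onplane(mt,[d],.052))
screws=[((a+.5)/4.9-.5+155,(b+.5)/4.9-.5+200) for a,b in [(214,187),(322,191),(314,338),(204,331)]]
P=onplane(mt,screws,.02); print(P.round(3).tolist(),P.mean(0))
E
python3 meas.py
```

```text
[[274.07, 202.77], [301.81, 195.01], [308.41, 219.95], [278.78, 227.59]] [[410.66, 197.33], [431.13, 212.93], [415.56, 233.31], [395.45, 217.54]]
cyl [0.5721 0.0483 0.066 ] edge [0.0758 0.0679 0.0799 0.0663] yaw 12.67
cov [ 0.5598 -0.2901  0.01  ] edge [0.0699 0.0719 0.069  0.0712] yaw -39.66
plug (417.02716975355884, 213.7412367977958) [[ 0.56108564 -0.2904727   0.041     ]]
tail (201.1326530612245, 253.07142857142856) (388.3520408163265, 212.12755102040816) [[0.46809    0.27014824 0.135     ]] [[0.47179238 0.27025427 0.135     ]] (array([0.46864756, 0.26978447, 0.1324098 ]), np.float64(0.0019862328203273986))
mouth [[0.46804226 0.2671203  0.052     ]]
[[0.509, 0.299, 0.02], [0.506, 0.239, 0.02], [0.426, 0.244, 0.02], [0.431, 0.304, 0.02]] [0.46806874 0.27160137 0.02      ]
```

```bash
cat > goal.py <<'E'
# usage: goal.py x y z jawangle_deg  -> shift in tool axes (cm) & turn, tool down
import sys; from h import *
x,y,z,a=map(float,sys.argv[1:5]); o=ctrl.get_obs(); T=R.from_quat(o['tcp_rot'])
a=np.radians(a); G=R.from_matrix(np.c_[[np.cos(a),np.sin(a),0],[np.sin(a),-np.cos(a),0],[0,0,-1]])
print((T.inv().apply(np.r_[x,y,z]-o['eef_pos'])*100).round(2),np.degrees((T.inv()*G).as_rotvec()).round(2))
E
python3 goal.py .589 -.029 .25 13
python3 -m handwheel '-52 58 -5 0 0 64 8.5;-52 58 -5 0 0 64 8.5;-52 58 -5 0 0 64 8.5;-52 58 -5 0 0 64 8.5;-52 58 -5 0 0 64 8.5;-52 58 -5 0 0 64 8.5;-52 58 -5 0 0 64 8.5;-52 58 -5 0 0 64 8.5;-52 58 -5 0 0 64 8.5;-52 58 -5 0 0 64 8.5;-52 58 -5 0 0 64 8.5;-52 58 -5 0 0 64 8.5;-52 58 -5 0 0 64 8.5;-52 58 -5 0 0 64 8.5;-52 58 -5 0 0 64 8.5;-52 58 -5 0 0 64 8.5;-52 58 -5 0 0 64 8.5;-52 58 -5 0 0 64 8.5' 60
python3 - <<'E'
from h import *
m=viewer.camera_model('wrist'); print(m); cv2.imwrite('pics/w1.png',viewer.grab_frame('wrist')); print(ctrl.get_obs()['joints'])
np.save('w1.npy',m,allow_pickle=True)
E
```

```text
[-52.01  58.04  -5.07] [2.000e-02 5.000e-02 6.395e+01]
clock: 2.4
eef_pos: [0.5886, -0.0282, 0.2495]
tcp_rot: [0.994, 0.113, 0.0, -0.0]
contact_force: [-0.1, -0.4, -0.3]
gripper_width: 0.085
{'fx': 325.19226210127806, 'fy': 325.19226210127806, 'cx': 282.0077821516683, 'cy': 210.85655833972706, 'origin': array([0.57100122, 0.0489502 , 0.42283745]), 'orientation': array([0.98130214, 0.11250682, 0.01786334, 0.15514262])}
[-1.60175680e-01  3.93591223e-01  1.58352245e+00  1.23786394e-04
  1.16432896e+00 -3.86705549e-01]
```

View pics/w1.png

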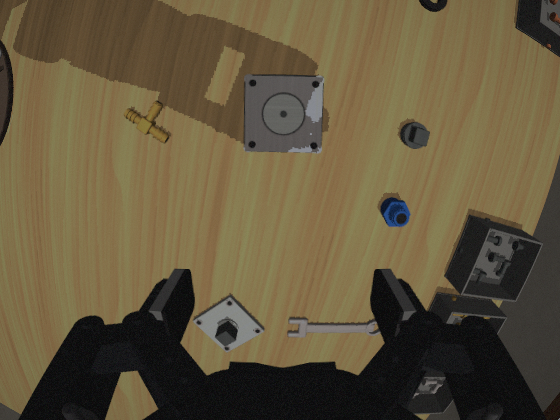

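The wrist view shows the cylinder top with its holes near (252,83), (317,84), (317,146) and (252,146), and the cover at (229,322).

```bash
cat > w1m.py <<'E'
from h import *
from meas import cen,sq
m=np.load('w1.npy',allow_pickle=True).item(); im=cv2.imread('pics/w1.png'); g=cv2.GaussianBlur(cv2.cvtColor(im,cv2.COLOR_BGR2GRAY),(3,3),0).astype(float)
c=[cen(g,*p,r=4) for p in [(252,83),(317,84),(317,146),(252,146)]]; print(np.round(c,1).tolist())
P=onplane(m,c,.066,True); sq(P,'cylW'); print(onplane(m,[(283.5,113.5)],.058,True))
c=[cen(g,*p,r=4) for p in [(231,302),(257,330),(228,345),(199,322)]]; print(np.round(c,1).tolist())
P=onplane(m,c,.010,True); sq(P,'covW')
cv2.imwrite('pics/w1c.png',np.hstack([cv2.resize(im[60:160,235:335],None,fx=4,fy=4),cv2.resize(im[280:360,185:275],(400,400))]))
E
python3 w1m.py | grep -v '^\[\[0\|tail\|mouth'
```

```text
[[274.07, 202.77], [301.81, 195.01], [308.41, 219.95], [278.78, 227.59]] [[410.66, 197.33], [431.13, 212.93], [415.56, 233.31], [395.45, 217.54]]
cyl [0.5721 0.0483 0.066 ] edge [0.0758 0.0679 0.0799 0.0663] yaw 12.67
cov [ 0.5598 -0.2901  0.01  ] edge [0.0699 0.0719 0.069  0.0712] yaw -39.66
plug (417.02716975355884, 213.7412367977958) [[ 0.56108564 -0.2904727   0.041     ]]
[[252.3, 82.5], [315.0, 83.7], [313.4, 145.2], [251.6, 144.0]]
cylW [0.5734 0.0442 0.066 ] edge [0.0675 0.0679 0.0679 0.0679] yaw 12.07
[[230.6, 301.5], [258.6, 328.9], [225.7, 341.1], [197.8, 321.6]]
covW [ 0.5603 -0.2855  0.01  ] edge [0.0668 0.0628 0.0577 0.0712] yaw -39.78
```

View pics/w1c.png

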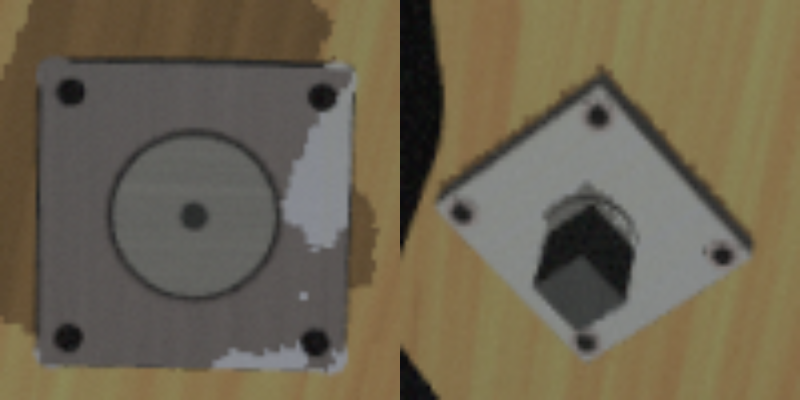

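```bash
python3 goal.py .5125 -.3465 .1935 -38.8
```

```text
[-14.56  29.3    5.6 ] [-1.000e-02 -1.000e-02  5.178e+01]
```

```bash

python3 -m handwheel '-14.6 29.3 5.6 0 0 51.8 8.5;-14.6 29.3 5.6 0 0 51.8 8.5;-14.6 29.3 5.6 0 0 51.8 8.5;-14.6 29.3 5.6 0 0 51.8 8.5;-14.6 29.3 5.6 0 0 51.8 8.5;-14.6 29.3 5.6 0 0 51.8 8.5;-14.6 29.3 5.6 0 0 51.8 8.5;-14.6 29.3 5.6 0 0 51.8 8.5;-14.6 29.3 5.6 0 0 51.8 8.5;-14.6 29.3 5.6 0 0 51.8 8.5'
python3 - <<'E'
from h import *
m=viewer.camera_model('wrist'); im=viewer.grab_frame('wrist'); cv2.imwrite('pics/w2.png',im); np.save('w2.npy',m,allow_pickle=True)
cv2.imwrite('pics/w2c.png',cv2.resize(im[50:170,225:345],None,fx=5,fy=5))
E
```

```text
clock: 3.7
eef_pos: [0.5126, -0.346, 0.1937]
tcp_rot: [0.943, -0.332, 0.0, 0.0]
contact_force: [0.0, -0.3, 0.5]
gripper_width: 0.085
```

View pics/w2c.png

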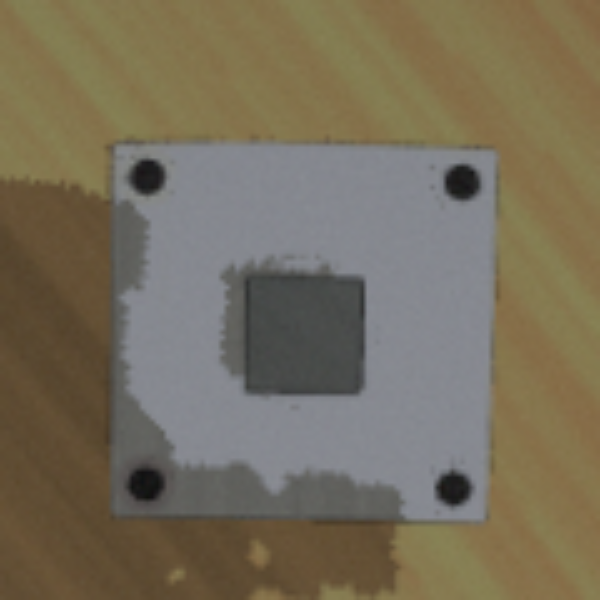

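The cover is squarely below the wrist camera. In the crop its holes sit at (147,176), (462,182), (453,489) and (146,484).

```bash
cat > w2m.py <<'E'
from h import *
from meas import cen,sq
def run(n,pts,z):
    m=np.load(n+'.npy',allow_pickle=True).item(); im=cv2.imread(f'pics/{n}.png'); g=cv2.GaussianBlur(cv2.cvtColor(im,cv2.COLOR_BGR2GRAY),(3,3),0).astype(float)
    c=[cen(g,*p,r=4) for p in pts]; print('PX',np.round(c,1).tolist()); return sq(onplane(m,c,z,True),n)
run('w1',[(252,83),(315,84),(313.6,145),(251.6,144)],.066)
c,a=run('w2',[((x+.5)/5-.5+225,(y+.5)/5-.5+50) for x,y in [(147,176),(462,182),(453,489),(146,484)]],.010)
E
python3 w2m.py | tail -4
python3 - <<'E'
from h import *
m=np.load('w2.npy',allow_pickle=True).item()
print('plughead',onplane(m,[((304.5+.5)/5-.5+225,(335+.5)/5-.5+50)],.041,True))
E
python3 goal.py .5606 -.2899 .10 -39.7
```

```text
PX [[252.3, 82.5], [315.0, 83.7], [313.4, 145.2], [251.6, 144.0]]
w1 [0.5734 0.0442 0.066 ] edge [0.0675 0.0679 0.0679 0.0679] yaw 12.07
PX [[254.0, 84.9], [316.9, 86.0], [315.2, 147.3], [253.7, 146.4]]
w2 [ 0.56   -0.2924  0.01  ] edge [0.0678 0.0678 0.0677 0.0679] yaw -39.52
plughead [[ 0.56015654 -0.29251329  0.041     ]]
[ 0.22 -7.41  9.36] [-0.01 -0.02  0.92]
```

```bash
python3 goal.py .5600 -.2924 .024 -39.52
```

```text
[ 0.33 -7.17 16.96] [-0.01 -0.02  0.74]
```

```bash

python3 -m handwheel '0.33 -7.17 10 0 0 0.7 8.5;0.33 -7.17 10 0 0 0.7 8.5;0.33 -7.17 10 0 0 0.7 8.5;0.33 -7.17 10 0 0 0.7 8.5;0.33 -7.17 14 0 0 0.7 8.5;0.33 -7.17 16 0 0 0.7 8.5;0.33 -7.17 16.95 0 0 0.7 8.5;0.33 -7.17 16.95 0 0 0.7 8.5;0.33 -7.17 16.95 0 0 0.7 4;0.33 -7.17 16.95 0 0 0.7 3;0.33 -7.17 16.95 0 0 0.7 2.2;0.33 -7.17 16.95 0 0 0.7 2.2;0.33 -7.17 16.95 0 0 0.7 2.2;0.33 -7.17 16.95 0 0 0.7 2.2' 40
python3 - <<'E'
from h import *
cv2.imwrite('pics/w3.png',viewer.grab_frame('wrist'))
print(ctrl.get_obs()['eef_pos'],ctrl.get_obs()['gripper_width'])
E
```

```text
clock: 5.5
eef_pos: [0.5596, -0.2931, 0.0238]
tcp_rot: [0.941, -0.338, -0.0, -0.0]
contact_force: [0.0, 0.4, 0.1]
gripper_width: 0.0224
[ 0.55961604 -0.29315662  0.02383202] 0.021913530649127634
```

View pics/w3.png

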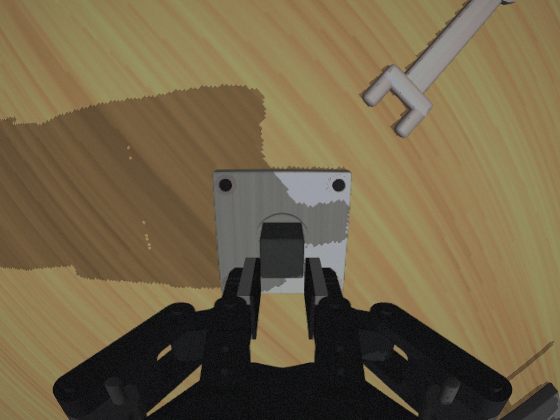

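```bash
python3 - <<'E'
from h import *
m=viewer.camera_model('wrist'); o=ctrl.get_obs(); T=R.from_quat(o['tcp_rot'])
for n,p in dict(tcp=[0,0,0],gp=[0,0,-.011],tip=[0,0,.008],padL=[-.012,-.011,.008],padLb=[-.012,.011,.008],padLup=[-.012,-.011,-.02],headtop=[.012,-.012,-.017],headtop2=[.012,.012,-.017],head0=[.012,-.012,.011]).items():
    print(n,proj(m,o['eef_pos']+T.apply(p),True).round(1))
im=cv2.imread('pics/w3.png'); cv2.imwrite('pics/w3c.png',cv2.resize(im[160:350,200:370],None,fx=3.5,fy=3.1))
E
```

```text
tcp [[281.5 248.5]]
gp [[281.5 256.8]]
tip [[281.5 243. ]]
padL [[261.4 226.1]]
padLb [[262.2 259.1]]
padLup [[258.2 245.2]]
headtop [[304.4 241.2]]
headtop2 [[303.1 280.8]]
head0 [[301.4 222.8]]
```

View pics/w3c.png

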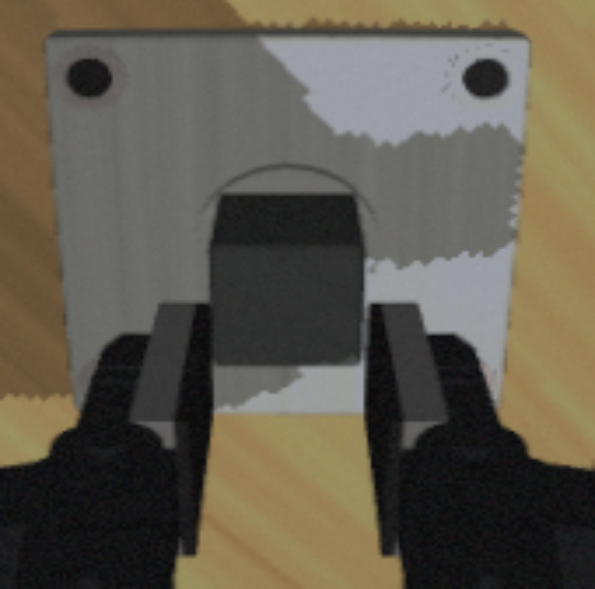

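```bash
python3 - <<'E'
from h import *
m=viewer.camera_model('wrist'); o=ctrl.get_obs(); T=R.from_quat(o['tcp_rot'])
print(o['gripper_width'])
print('camera in tool',T.inv().apply(m['origin']-o['eef_pos']), (T.inv()*R.from_quat(m['orientation'])).as_rotvec(degrees=True))
for z in (-.005,-.02,-.03,-.045):
  for y in (-.011,.011): print(z,y,proj(m,o['eef_pos']+T.apply([[-.0425,y,z],[-.011,y,z]]),True).round(0).tolist())
E
```

```text
0.021913530649127634
camera in tool [ 0.00024677 -0.07940675 -0.17326914] [-1.79876520e+01 -1.51017067e-02 -1.01788559e-01]
-0.005 -0.011 [[207.0, 234.0], [262.0, 234.0]]
-0.005 0.011 [[210.0, 268.0], [263.0, 269.0]]
-0.02 -0.011 [[201.0, 244.0], [260.0, 245.0]]
-0.02 0.011 [[205.0, 281.0], [261.0, 282.0]]
-0.03 -0.011 [[196.0, 252.0], [259.0, 254.0]]
-0.03 0.011 [[201.0, 290.0], [260.0, 292.0]]
-0.045 -0.011 [[188.0, 266.0], [257.0, 268.0]]
-0.045 0.011 [[194.0, 306.0], [258.0, 308.0]]
```

```bash
python3 - <<'E'
from h import *
s=viewer.grab_frame('scene'); s2=cv2.resize(s[110:220,130:260],None,fx=5,fy=5,interpolation=cv2.INTER_CUBIC)
cv2.imwrite('pics/s3.png',s2); print(ctrl.get_obs()['gripper_width'])
E
```

```text
0.022002318833018335
```

View pics/s3.png

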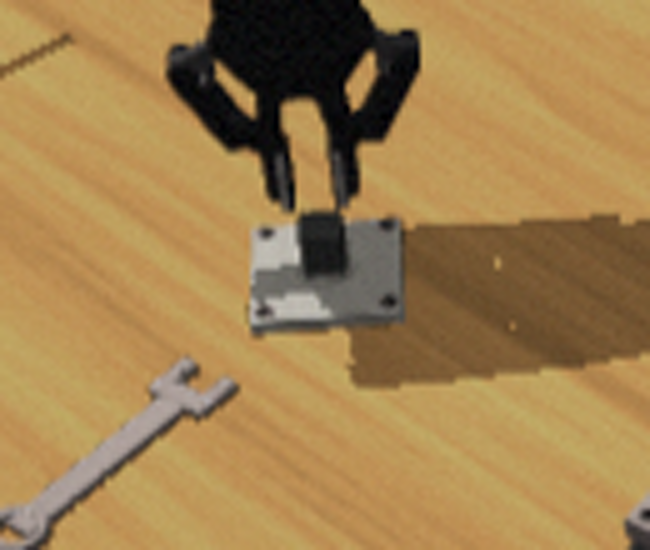

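```bash
python3 - <<'E'
from h import *
m=viewer.camera_model('wrist'); ms=viewer.camera_model('scene'); o=ctrl.get_obs(); T=R.from_quat(o['tcp_rot'])
sp=lambda x,y:[(130+(x+.5)/5-.5,110+(y+.5)/5-.5)]
for w,s in (((260.5,258),(343,206)),((303,258),(290,209))):
    p,e=tri(ray(m,[w],True),ray(ms,sp(*s))); print(p,e,T.inv().apply(p-o['eef_pos']))
print(proj(ms,o['eef_pos']), [ (i,proj(ms,o['eef_pos']+T.apply([0,0,i])).round(1).tolist()) for i in (0.008,-.02,-.04)])
E
```

```text
[ 0.55624409 -0.27926804  0.05461652] 0.0025596627367831027 [-0.01143844 -0.00854964 -0.03079625]
[ 0.57619011 -0.29339407  0.05707954] 0.005158002235688098 [ 0.01293585 -0.01035805 -0.03326177]
[[194.84541542 158.22395462]] [(0.008, [[195.2, 160.5]]), (-0.02, [[194.0, 152.5]]), (-0.04, [[193.1, 146.6]])]
```

The fingers closed in the air above the plug. Both views put the fingertips at z ≈ 0.056, about 32 mm behind the reported TCP, where the stated nose length puts them 8 mm ahead of it. I'll check this before going lower.

```bash
python3 -c "
from bench import ctrl
print(ctrl.nose_length,[a for a in dir(ctrl) if a[0]!='_'])"
python3 -m handwheel '0 0 0 0 0 0 4.5;0 0 0 0 0 0 4.5;0 0 1 0 0 0 4.5;0 0 2 0 0 0 4.5;0 0 2.5 0 0 0 4.5;0 0 2.5 0 0 0 4.5' 40
python3 - <<'E'
from h import *
a=viewer.grab_frame('scene')[110:220,130:260]; b=viewer.grab_frame('wrist')[160:350,200:370]
cv2.imwrite('pics/s4.png',np.hstack([cv2.resize(a,(400,340),interpolation=cv2.INTER_CUBIC),cv2.resize(b,(340,340))])); o=ctrl.get_obs();print(o['eef_pos'],o['gripper_width'],o['contact_force'])
E
```

```text
0.008 ['Unreachable', 'get_obs', 'hand_in', 'nose_length']
clock: 6.35
eef_pos: [0.5594, -0.293, -0.0018]
tcp_rot: [0.941, -0.338, -0.001, -0.0]
contact_force: [-0.2, -0.4, 0.5]
gripper_width: 0.045
[ 0.55969505 -0.29318783 -0.0011174 ] 0.045180028767717866 [-0.66470675  0.91521949 -0.38750004]
```

View pics/s4.png

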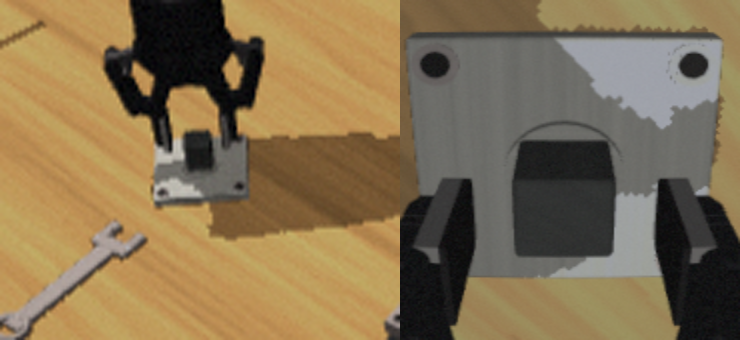

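```bash

python3 -m handwheel '0 0 0.7 0 0 0 4.5;0 0 1.4 0 0 0 4.5;0 0 1.4 0 0 0 4;0 0 1.4 0 0 0 3.3;0 0 1.4 0 0 0 2.7;0 0 1.4 0 0 0 2.2;0 0 1.4 0 0 0 1.8;0 0 1.4 0 0 0 1.8' 40
python3 - <<'E'
from h import *
a=viewer.grab_frame('scene')[110:220,130:260]; b=viewer.grab_frame('wrist')[160:350,200:370]
cv2.imwrite('pics/s5.png',np.hstack([cv2.resize(a,(400,340),interpolation=cv2.INTER_CUBIC),cv2.resize(b,(340,340))])); o=ctrl.get_obs();print(o['eef_pos'],o['gripper_width'],o['contact_force'])
E
```

```text
clock: 7.45
eef_pos: [0.5597, -0.2932, -0.0148]
tcp_rot: [0.941, -0.338, 0.0, 0.0]
contact_force: [-1.6, 0.7, 5.7]
gripper_width: 0.023
[ 0.55973584 -0.29322139 -0.01481612] 0.022928110730132168 [-0.53784623  0.9616332   5.32377322]
```

View pics/s5.png

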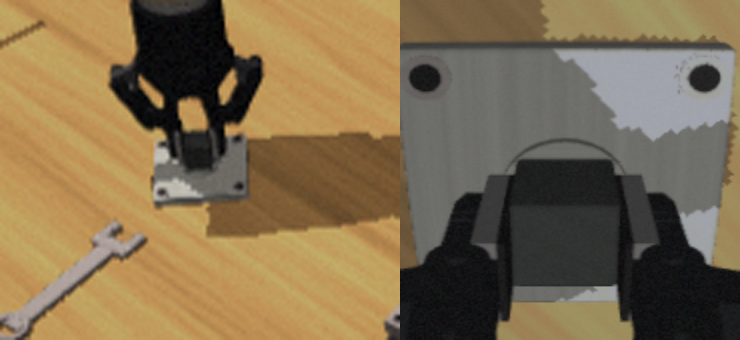

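```bash
cat > held.py <<'E'
# offset of the held/placed cover in tool frame from the two visible holes; arg: z of plate top
import sys; from h import *
from meas import cen
zt=float(sys.argv[1]); name=sys.argv[2]
m=viewer.camera_model('wrist'); im=viewer.grab_frame('wrist'); o=ctrl.get_obs(); T=R.from_quat(o['tcp_rot'])
cv2.imwrite(f'pics/{name}.png',im)
g=cv2.GaussianBlur(cv2.cvtColor(im,cv2.COLOR_BGR2GRAY),(3,3),0).astype(float)
pts=[]
for sx in(-1,1):
    p=o['eef_pos']+T.apply([sx*.034,-.034,0]); p[2]=zt; u=proj(m,p,True)[0]; pts.append(cen(g,*u,r=6))
P=onplane(m,pts,zt,True); q=T.inv().apply(P-o['eef_pos']); mid=q.mean(0); d=q[1]-q[0]
print('PXL',np.round(pts,1).tolist(),'spacing',np.linalg.norm(d).round(4),'centre in tool xy',(mid+[0,.034,0])[:2].round(4),'yaw tool deg',np.degrees(np.arctan2(d[1],d[0])).round(2),'F',o['contact_force'].round(1),'w',o['gripper_width'].round(4),'eef',o['eef_pos'].round(4))
E
python3 held.py .010 w5 | grep PXL
```

```text
meas.py:8: RuntimeWarning: invalid value encountered in scalar divide
  yy,xx=np.mgrid[V-r:V+r+1,U-r:U+r+1]; u,v=(w*xx).sum()/w.sum(),(w*yy).sum()/w.sum()
Traceback (most recent call last):
  File "held.py", line 10, in <module>
    p=o['eef_pos']+T.apply([sx*.034,-.034,0]); p[2]=zt; u=proj(m,p,True)[0]; pts.append(cen(g,*u,r=6))
                                                                                        ~~~^^^^^^^^^^
  File "meas.py", line 7, in cen
    U,V=int(round(u)),int(round(v)); w=g[V-r:V+r+1,U-r:U+r+1]; w=np.clip(np.percentile(w,70)-w-15,0,None)
            ~~~~~^^^
ValueError: cannot convert float NaN to integer
```

```bash
sed -i 's/pts.append(cen(g,\*u,r=6))/u=np.r_[u]; print("PXL pred",u.round(1)); V,U=int(u[1]),int(u[0]); b=(g[V-14:V+15,U-14:U+15]<0.5*np.median(g[V-14:V+15,U-14:U+15])).astype(np.uint8); n,l,st,ce=cv2.connectedComponentsWithStats(b); k=1+np.argmax(st[1:,4]); pts.append(ce[k]+[U-14,V-14])/' held.py; python3 held.py .010 w5b | grep PXL
```

```text
PXL pred [211.4 205.2]
PXL pred [351.6 205.4]Traceback (most recent call last):
  File "held.py", line 12, in <module>
    print('PXL',np.round(pts,1).tolist(),'spacing',np.linalg.norm(d).round(4),'centre in tool xy',(mid+[0,.034,0])[:2].round(4),'yaw tool deg',np.degrees(np.arctan2(d[1],d[0])).round(2),'F',o['contact_force'].round(1),'w',o['gripper_width'].round(4),'eef',o['eef_pos'].round(4))
                                                                                                                                                                                                                              ^^^^^^^^^^^^^^^^^^^^^^^^
AttributeError: 'float' object has no attribute 'round'
```

```bash
sed -i "s/o\['gripper_width'\].round(4)/round(o['gripper_width'],4)/" held.py; python3 held.py .010 w5c | grep PXL
```

```text
PXL pred [211.5 205.2]
PXL pred [351.7 205.5]
PXL [[212.0, 203.2], [351.9, 203.3]] spacing 0.0677 centre in tool xy [ 0.0002 -0.0011] yaw tool deg -0.08 F [-1.3  0.7  6.4] w 0.0232 eef [ 0.5598 -0.2932 -0.0148]
```

```bash
python3 - <<'E' | tail -1
from h import *
from meas import sq
m=viewer.camera_model('top')
sq(onplane(m,[((x+.5)/6.533-.5+265,(y+.5)/6.533-.5+180) for x,y in [(78,139),(242,101),(282,265),(117,303)]],.066),'cylT')
E
python3 -m handwheel '0 0 0 0 0 0 1.8;0 0 -1 0 0 0 1.8;0 0 -3 0 0 0 1.8;0 0 -6 0 0 0 1.8;0 0 -9 0 0 0 1.8;0 0 -12 0 0 0 1.8;0 0 -12 0 0 0 1.8' 60
python3 goal.py .5734 .0431 .105 12.07; python3 held.py .130 w6 |grep PXL
```

```text
cylT [0.5742 0.0448 0.066 ] edge [0.0678 0.068  0.0677 0.0678] yaw 12.02
clock: 8.57
eef_pos: [0.5605, -0.2937, 0.1079]
tcp_rot: [0.941, -0.338, 0.002, 0.001]
contact_force: [0.5, 0.7, -2.7]
gripper_width: 0.0226
[-20.46 -26.79   0.21] [  0.09  -0.27 -51.62]
PXL pred [211.  203.9]
PXL pred [349.  203.9]
PXL [[212.1, 203.2], [351.9, 203.1]] spacing 0.0689 centre in tool xy [ 0.0011 -0.0004] yaw tool deg -0.07 F [-0.1  0.2 -3.5] w 0.023 eef [ 0.5598 -0.2933  0.1061]
```

```bash

python3 -m handwheel '-20.5 -26.8 0 0 0 -51.6 1.8;-20.5 -26.8 0 0 0 -51.6 1.8;-20.5 -26.8 0 0 0 -51.6 1.8;-20.5 -26.8 0 0 0 -51.6 1.8;-20.5 -26.8 0 0 0 -51.6 1.8;-20.5 -26.8 0 0 0 -51.6 1.8;-20.5 -26.8 0 0 0 -51.6 1.8;-20.5 -26.8 0 0 0 -51.6 1.8;-20.5 -26.8 0 0 0 -51.6 1.8;-20.5 -26.8 0 0 0 -51.6 1.8;-20.5 -26.8 0 0 0 -51.6 1.8'
python3 goal.py .5734 .0431 .0515 12.07; python3 held.py .130 w7 |grep PXL
```

```text
clock: 10.0
eef_pos: [0.5722, 0.0435, 0.1049]
tcp_rot: [0.995, 0.105, 0.0, -0.0]
contact_force: [-0.3, 0.2, -2.0]
gripper_width: 0.0231
[0.1  0.07 5.34] [-0.01 -0.   -0.07]
PXL pred [211.1 204.7]
PXL pred [351.7 204.9]
PXL [[212.0, 203.1], [351.5, 203.4]] spacing 0.0673 centre in tool xy [ 0.0002 -0.0008] yaw tool deg 0.02 F [-0.3 -0.3 -3.3] w 0.0226 eef [0.5722 0.0437 0.1049]
```

View pics/w7.png

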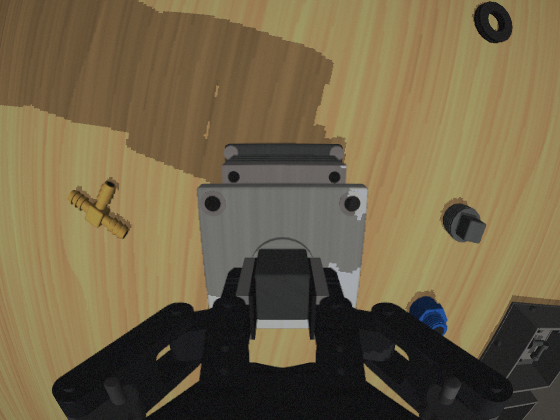

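```bash

python3 -m handwheel '0.1 0.07 1 0 0 0 1.8;0.1 0.07 2.5 0 0 0 1.8;0.1 0.07 4 0 0 0 1.8;0.1 0.07 4.6 0 0 0 1.8;0.1 0.07 4.9 0 0 0 1.8;0.1 0.07 4.9 0 0 0 1.8'
python3 held.py .080 w8 |grep PXL
```

```text
clock: 10.8
eef_pos: [0.5734, 0.0436, 0.0559]
tcp_rot: [0.994, 0.105, 0.0, -0.0]
contact_force: [-0.1, -0.1, -2.4]
gripper_width: 0.0228
PXL pred [211.7 204.4]
PXL pred [351.4 204.6]
PXL [[212.0, 203.2], [351.5, 203.3]] spacing 0.0678 centre in tool xy [ 0.0001 -0.0006] yaw tool deg -0.07 F [-0.8 -1.  -2.2] w 0.0232 eef [0.5735 0.0436 0.0561]
```

```bash
python3 - <<'E'
from h import *
m=viewer.camera_model('wrist'); o=ctrl.get_obs(); T=R.from_quat(o['tcp_rot'])
im=cv2.imread('pics/w8.png'); cv2.imwrite('pics/w8c.png',cv2.resize(im[120:320,180:390],None,fx=3.6,fy=2.9))
E
```

```text
(no output)
```

View pics/w8c.png

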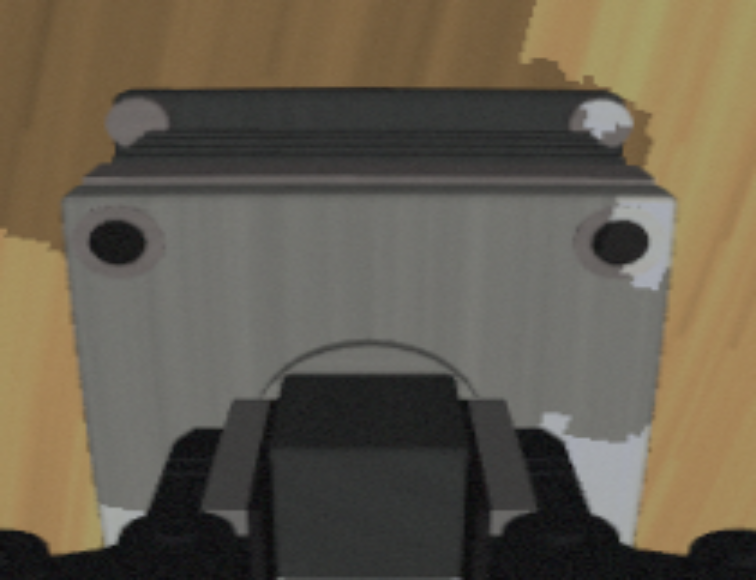

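```bash

python3 -m handwheel '0 0 0.25 0 0 0 1.8;0 0 0.4 0 0 0 1.8;0 0 0.45 0 0 0 1.8;0 0 0.47 0 0 0 1.8;0 0 0.48 0 0 0 1.8;0 0 0.48 0 0 0 1.8'
python3 held.py .076 w9 |grep PXL
```

```text
clock: 11.6
eef_pos: [0.5733, 0.0435, 0.0513]
tcp_rot: [0.994, 0.105, 0.0, -0.0]
contact_force: [-1.5, 0.6, 0.2]
gripper_width: 0.0231
PXL pred [211.2 204.8]
PXL pred [351.5 205. ]
PXL [[212.0, 203.2], [351.5, 203.3]] spacing 0.0675 centre in tool xy [ 0.0002 -0.0008] yaw tool deg -0.09 F [-1.1 -0.3  0.5] w 0.0227 eef [0.5733 0.0435 0.0512]
```

```bash

python3 -m handwheel '0 0 0.05 0 0 0 1.8;0 0 0.05 0 0 0 1.8;0 0 0.05 0 0 0 2.4;0 0 0.05 0 0 0 2.8;0 0 0.05 0 0 0 3.4;0 0 0.05 0 0 0 4.5;0 0 0.05 0 0 0 4.5;0 0 0.05 0 0 0 4.5' 20
python3 held.py .076 w10 |grep PXL
```

```text
clock: 12.65
eef_pos: [0.5734, 0.0436, 0.0506]
tcp_rot: [0.994, 0.105, 0.0, -0.0]
contact_force: [0.4, 0.2, 0.2]
gripper_width: 0.0453
PXL pred [210.9 205.2]
PXL pred [351.7 205.4]
PXL [[212.0, 203.8], [351.9, 203.9]] spacing 0.0674 centre in tool xy [ 0.0003 -0.0007] yaw tool deg -0.06 F [-0.2 -0.1 -0.2] w 0.0448 eef [0.5733 0.0436 0.0506]
```

```bash

python3 -m handwheel '0 0 -1.5 0 0 0 5;0 0 -4 0 0 0 5;0 0 -8 0 0 0 5;0 0 -12 0 0 0 5;0 0 -16 0 0 0 5;0 0 -19.5 0 0 0 5;0 -4 -19.5 0 0 0 6;0 -7.5 -19.5 0 0 0 8;0 7.2 -19.5 0 0 0 8;0 7.2 -19.5 0 0 0 8;0 7.2 -19.5 0 0 0 8;0 7.2 -19.5 0 0 0 8;0 7.2 -19.5 0 0 0 8'
python3 - <<'E'
from h import *
m=viewer.camera_model('wrist'); im=viewer.grab_frame('wrist'); cv2.imwrite('pics/w11.png',im); np.save('w11.npy',m,allow_pickle=True); print(ctrl.get_obs()['eef_pos'])
cv2.imwrite('pics/w11c.png',cv2.resize(im[50:170,225:345],None,fx=5,fy=5))
E
```

```text
clock: 14.32
eef_pos: [0.5881, -0.026, 0.246]
tcp_rot: [0.994, 0.105, 0.0, -0.0]
contact_force: [-1.2, 0.3, -0.5]
gripper_width: 0.0798
[ 0.58810149 -0.02571144  0.24596527]
```

View pics/w11.png

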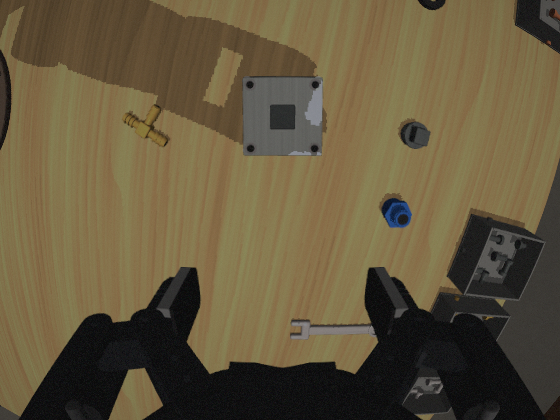

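View pics/w11c.png

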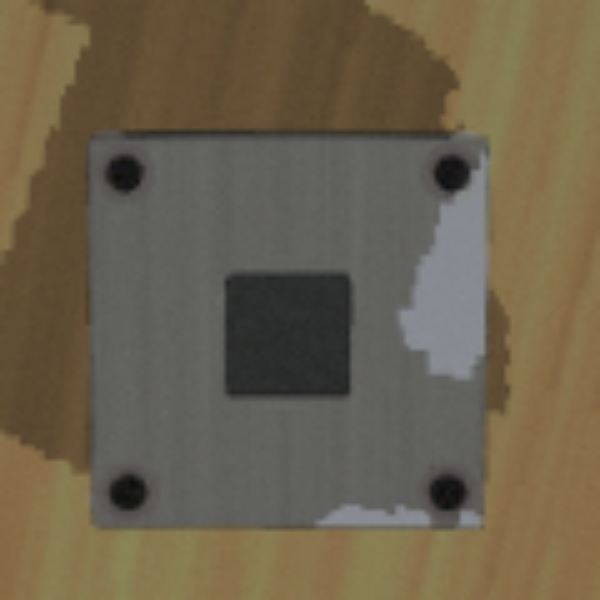

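```bash
python3 - <<'E' | tail -2
from w2m import *
run('w11',[((x+.5)/5-.5+225,(y+.5)/5-.5+50) for x,y in [(124,174),(452,174),(448,492),(128,492)]],.076)
E
python3 goal.py .468 .271 .25 90
```

```text
PX [[249.4, 84.3], [314.7, 84.1], [314.1, 148.1], [250.1, 148.1]]
w11 [0.5734 0.0443 0.076 ] edge [0.0676 0.068  0.0678 0.0678] yaw 12.2
[ -5.52 -31.53  -0.4 ] [ 0.000e+00 -2.000e-02 -7.789e+01]
```

The cover's measured centre is within about 0.1 mm and 0.2° of the cylinder's, and the hole spacing fits a plate top at 76 mm, so it is seated. Next is the dock.

```bash
python3 goal.py .414 .216 .25 -45; python3 - <<'E'
from h import *
m=viewer.camera_model('top')
print(onplane(m,[((x+.5)/4.9-.5+155,(y+.5)/4.9-.5+200) for x,y in [(253,82),(88,292)]],0.01).round(3).tolist())
E
```

```text
[-11.95 -27.29  -0.4 ] [-2.000e-02 -1.000e-02  5.711e+01]
[[0.568, 0.279, 0.01], [0.453, 0.37, 0.01]]
```

```bash

python3 -m handwheel '-12 -27.3 -0.4 0 0 57 7;-12 -27.3 -0.4 0 0 57 7;-12 -27.3 -0.4 0 0 57 7;-12 -27.3 -0.4 0 0 57 7;-12 -27.3 -0.4 0 0 57 7;-12 -27.3 -0.4 0 0 57 7;-12 -27.3 -0.4 0 0 57 7;-12 -27.3 -0.4 0 0 57 7;-12 -27.3 -0.4 0 0 57 7;-12 -27.3 -0.4 0 0 57 7;-12 -27.3 -0.4 0 0 57 7'
python3 - <<'E'
from h import *
m=viewer.camera_model('wrist'); im=viewer.grab_frame('wrist'); cv2.imwrite('pics/w12.png',im); np.save('w12.npy',m,allow_pickle=True); print(ctrl.get_obs()['joints'])
cv2.imwrite('pics/w12c.png',cv2.resize(im[20:220,180:380],None,fx=3,fy=3))
E
```

```text
clock: 15.75
eef_pos: [0.4142, 0.2148, 0.2495]
tcp_rot: [0.924, -0.382, -0.0, -0.0]
contact_force: [-0.1, 0.1, 0.4]
gripper_width: 0.0699
[3.36841674e-01 2.08367069e-01 1.86032421e+00 9.34976719e-05
 1.07293671e+00 1.12154132e+00]
```

View pics/w12c.png

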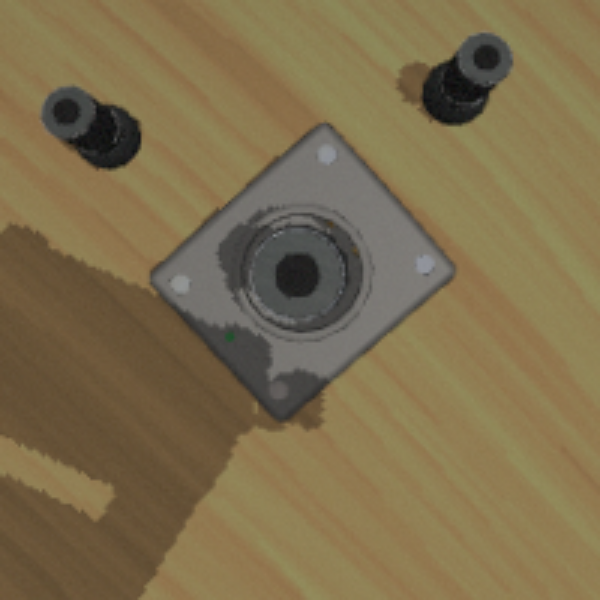

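The tail disc of the torch is centred at (297,275) in the crop and the cup's rim at about (307,272). The two small torches stand clear of the dock.

```bash
python3 - <<'E'
from h import *
m=np.load('w12.npy',allow_pickle=True).item()
f=lambda x,y:[((x+.5)/3-.5+180,(y+.5)/3-.5+20)]
print('tail',onplane(m,f(297,275),.135,True),'mouth',onplane(m,f(307,272),.052,True))
print('diam',np.linalg.norm(onplane(m,f(248,275),.135,True)-onplane(m,f(347,275),.135,True)))
E
python3 goal.py .4675 .2685 .0475 -45
```

```text
tail [[0.46666916 0.2713698  0.135     ]] mouth [[0.4690223  0.26969707 0.052     ]]
diam 0.02878029640616776
[-1.000e-02 -7.560e+00  2.021e+01] [-0.    0.01  0.04]
```

```bash

python3 -m handwheel '-0.2 -7.7 3 0 0 0 6;-0.2 -7.7 3 0 0 0 6;-0.2 -7.7 6 0 0 0 6;-0.2 -7.7 10 0 0 0 6;-0.2 -7.7 13 0 0 0 6;-0.2 -7.7 16 0 0 0 6;-0.2 -7.7 18 0 0 0 6;-0.2 -7.7 18 0 0 0 6'
python3 - <<'E'
from h import *
a=viewer.grab_frame('scene')[150:290,330:480]; b=viewer.grab_frame('wrist')[150:380,180:390]
cv2.imwrite('pics/s13.png',np.hstack([cv2.resize(a,(400,373),interpolation=cv2.INTER_CUBIC),cv2.resize(b,(341,373))])); o=ctrl.get_obs();print(o['eef_pos'],o['gripper_width'],o['contact_force'])
E
```

```text
clock: 16.8
eef_pos: [0.4663, 0.2705, 0.0687]
tcp_rot: [0.924, -0.382, -0.001, 0.001]
contact_force: [0.3, -0.4, 0.2]
gripper_width: 0.0598
[0.46723658 0.27098572 0.07025661] 0.060078730791995126 [-0.12028034 -0.11011715  0.44003143]
```

View pics/s13.png

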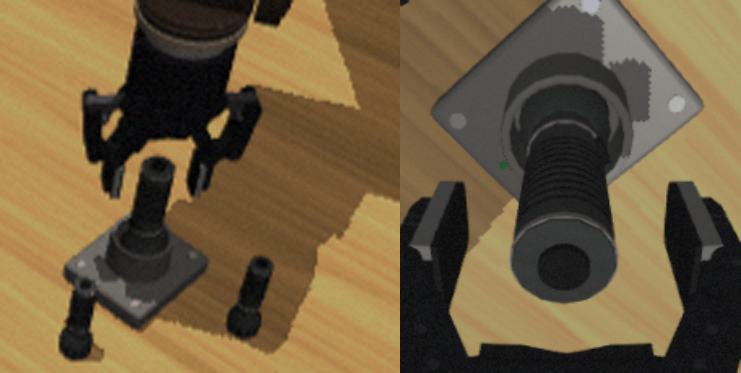

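```bash

python3 -m handwheel '0 0 1.2 0 0 0 6;0 0 2.1 0 0 0 6;0 0 2.1 0 0 0 5;0 0 2.1 0 0 0 4;0 0 2.1 0 0 0 3;0 0 2.1 0 0 0 2.2;0 0 2.1 0 0 0 2;0 0 2.1 0 0 0 2;0 0 2.1 0 0 0 2' 50
python3 - <<'E'
from h import *
a=viewer.grab_frame('scene')[150:290,330:480]; b=viewer.grab_frame('wrist')[150:380,180:390]
cv2.imwrite('pics/s14.png',np.hstack([cv2.resize(a,(400,373),interpolation=cv2.INTER_CUBIC),cv2.resize(b,(341,373))])); o=ctrl.get_obs();print(o['eef_pos'],o['gripper_width'],o['contact_force'])
E
```

```text
clock: 18.02
eef_pos: [0.4671, 0.2711, 0.0489]
tcp_rot: [0.924, -0.382, 0.0, -0.0]
contact_force: [-1.9, 1.9, 6.0]
gripper_width: 0.0257
[0.46711191 0.27109919 0.04892396] 0.025824902015302777 [-0.68096114  1.87411194  6.08988846]
```

View pics/s14.png

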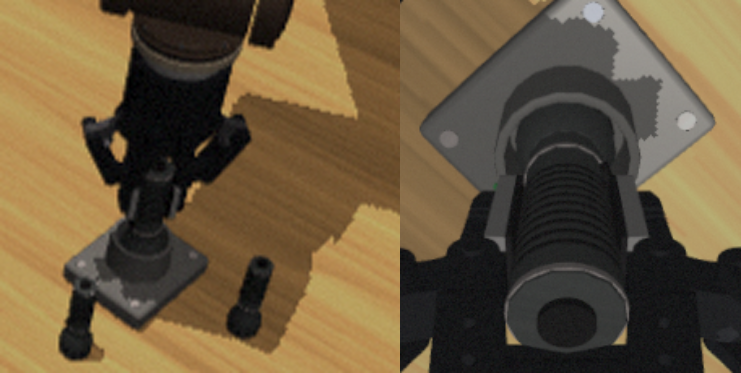

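```bash

python3 -m handwheel '0 0 0 0 0 0 2;0 0 -1 0 0 0 2;0 0 -3 0 0 0 2;0 0 -5 0 0 0 2;0 0 -8 0 0 0 2;0 0 -11 0 0 0 2;0 0 -14 0 0 0 2;0 0 -17 0 0 0 2;0 0 -18 0 0 0 2;0 0 -18 0 0 0 2' 70
python3 - <<'E'
from h import *
m=viewer.camera_model('wrist');o=ctrl.get_obs();T=R.from_quat(o['tcp_rot'])
a=viewer.grab_frame('scene')[60:290,330:510]; b=viewer.grab_frame('wrist'); cv2.imwrite('pics/w15.png',b);b=b[150:380,180:390]
cv2.imwrite('pics/s15.png',np.hstack([cv2.resize(a,(400,511),interpolation=cv2.INTER_CUBIC),cv2.resize(b,(390,511))])); print(o['eef_pos'],o['gripper_width'],o['contact_force'],o['joints'])
E
python3 goal.py .70 .06 .25 4.4
```

```text
clock: 19.38
eef_pos: [0.4669, 0.2709, 0.2286]
tcp_rot: [0.924, -0.382, 0.0, -0.0]
contact_force: [-0.1, -0.4, -0.9]
gripper_width: 0.0253
[0.46690254 0.27086969 0.22858225] 0.02533532795351402 [-0.13527907 -0.427328   -0.89736224] [4.03284450e-01 3.39239306e-01 1.73010845e+00 3.10138332e-05
 1.07184681e+00 1.18785689e+00]
[31.41 -1.58 -2.28] [  0.07   0.08 -49.35]
```

View pics/s15.png

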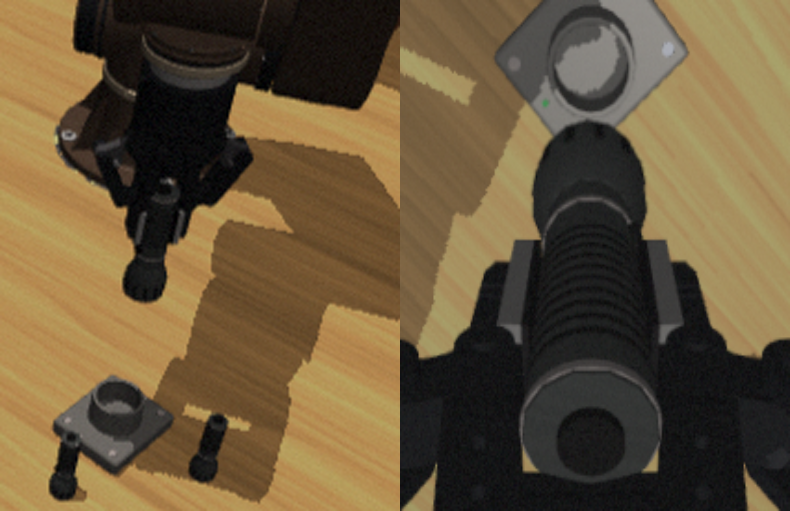

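```bash

python3 -m handwheel '15 -0.8 -5 0 0 -24 2;31.4 -1.6 -5 0 0 -49.4 2;31.4 -1.6 -5 0 0 -49.4 2;31.4 -1.6 -5 0 0 -49.4 2;31.4 -1.6 -5 0 0 -49.4 2;31.4 -1.6 -5 0 0 -49.4 2;31.4 -1.6 -5 0 0 -49.4 2;31.4 -1.6 -5 0 0 -49.4 2;31.4 -1.6 -5 0 0 -49.4 2'
cat > tilt.py <<'E'
import sys; from h import *
deg,dist,az,zl=float(sys.argv[1]),float(sys.argv[2]),np.radians(float(sys.argv[3])),.0289
if len(sys.argv)>4: zl=float(sys.argv[4])
plug=np.r_[.5734,.0443,.093]; r=np.r_[np.cos(az),np.sin(az),0]; t=np.radians(deg)
u=np.sin(t)*r+np.cos(t)*np.r_[0,0,1]; o=ctrl.get_obs(); T=R.from_quat(o['tcp_rot'])
tcp=plug+(dist+zl)*u; z=-u; y=np.cross(z,[np.cos(az),np.sin(az),0]); y/=np.linalg.norm(y); G=R.from_matrix(np.c_[np.cross(y,z),y,z])
print('TCP',tcp.round(4),'shift',(T.inv().apply(tcp-o['eef_pos'])*100).round(2),'turn',np.degrees((T.inv()*G).as_rotvec()).round(2), o['joints'].round(3),o['gripper_width'],o['eef_pos'].round(4))
E
python3 tilt.py 45 .1 4.4
```

```text
clock: 20.6
eef_pos: [0.6998, 0.0617, 0.2789]
tcp_rot: [0.999, 0.039, 0.0, -0.0]
contact_force: [0.1, 0.0, -1.6]
gripper_width: 0.0258
TCP [0.6643 0.0513 0.1841] shift [-3.63  0.75  9.47] turn [ 3.0e-02 -4.5e+01  1.1e-01] [-0.006  0.551  1.237  0.     1.354 -0.085] 0.025751298209856846 [0.6998 0.0617 0.2789]
```

```bash

python3 -m handwheel '0 0.7 0 0 -8 0 2;0 0.7 0 0 -16 0 2;0 0.7 0 0 -24 0 2;0 0.7 0 0 -32 0 2;0 0.7 0 0 -40 0 2;0 0.7 0 0 -45 0 2;0 0.7 0 0 -45 0 2;0 0.7 0 0 -45 0 2'
python3 tilt.py 45 .1 4.4
python3 - <<'E'
from h import *
cv2.imwrite('pics/s16.png',np.hstack([viewer.grab_frame('scene')[:,100:500],viewer.grab_frame('wrist')[:,80:480]]))
E
```

```text
clock: 21.6
eef_pos: [0.701, 0.0539, 0.2793]
tcp_rot: [0.924, 0.036, -0.381, 0.015]
contact_force: [0.2, -0.4, -0.7]
gripper_width: 0.0257
TCP [0.6643 0.0513 0.1841] shift [ 4.09 -0.03  9.34] turn [ 0.06 -0.18  0.05] [ 0.004  0.992  0.558 -0.075  2.371 -0.106] 0.02566633175011455 [0.701  0.0539 0.2793]
```

View pics/s16.png

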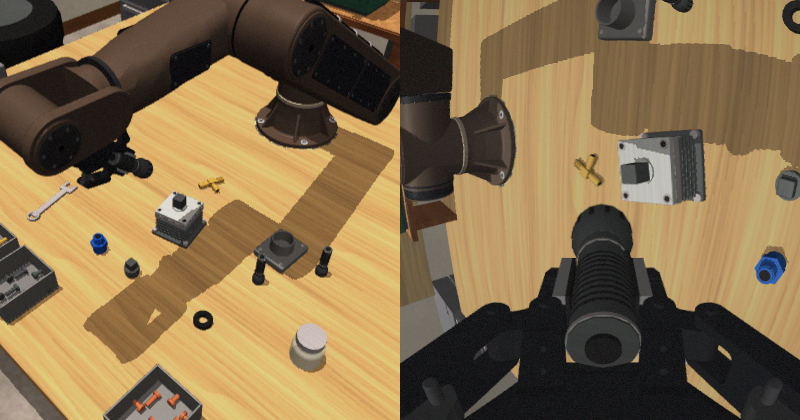

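```bash

python3 -m handwheel '1.5 0 3 0 0 0 2;2.5 0 6 0 0 0 2;3.5 0 8 0 0 0 2;4.1 0 9 0 0 0 2;4.1 0 9.3 0 0 0 2;4.1 0 9.3 0 0 0 2;4.1 0 9.3 0 0 0 2'
python3 tilt.py 45 .1 4.4
python3 - <<'E'
from h import *
cv2.imwrite('pics/w17.png',viewer.grab_frame('wrist'));cv2.imwrite('pics/s17.png',viewer.grab_frame('scene'))
cv2.imwrite('pics/s17c.png',np.hstack([cv2.imread('pics/s17.png')[:,100:500],cv2.imread('pics/w17.png')[:,80:480]]))
E
```

```text
clock: 22.58
eef_pos: [0.6648, 0.0506, 0.1845]
tcp_rot: [0.923, 0.036, -0.382, 0.015]
contact_force: [-0.4, -0.1, -1.9]
gripper_width: 0.0255
TCP [0.6643 0.0513 0.1841] shift [-0.   -0.07  0.06] turn [ 0.03 -0.08  0.03] [ 1.000e-03  9.590e-01  8.690e-01 -6.300e-02  2.096e+00 -8.600e-02] 0.025461701109959954 [0.6648 0.0506 0.1845]
```

View pics/s17c.png

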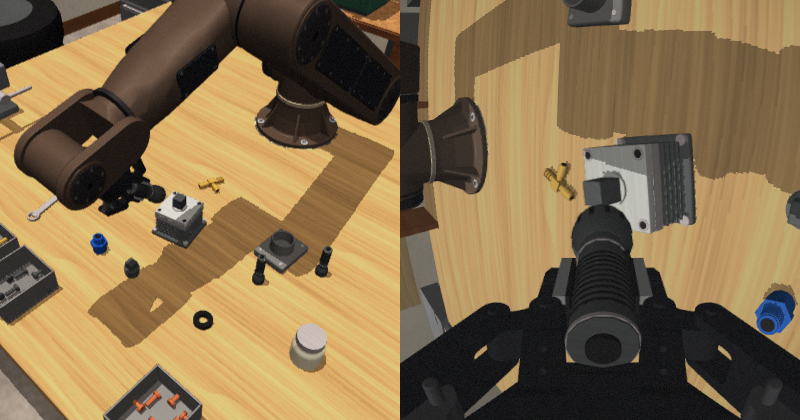

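```bash
python3 - <<'E'
from h import *
m=viewer.camera_model('wrist');ms=viewer.camera_model('scene');o=ctrl.get_obs();T=R.from_quat(o['tcp_rot'])
W=lambda p:o['eef_pos']+T.apply(p)
plug=np.r_[.5734,.0443,.093]; a=np.radians(12.1); X=np.r_[np.cos(a),np.sin(a),0];Y=np.r_[-np.sin(a),np.cos(a),0]
q=T.inv().apply(plug-o['eef_pos']); print('plug in tool',q.round(4))
w=cv2.imread('pics/w17.png'); s=cv2.imread('pics/s17.png')
th=np.linspace(0,2*np.pi,40)
circ=lambda r,z:[W([r*np.cos(t),r*np.sin(t),z]) for t in th]
head=[plug+sx*.012*X+sy*.012*Y+[0,0,.014] for sx,sy in((1,1),(1,-1),(-1,-1),(-1,1))]
for im,mm,f in((w,m,True),(s,ms,False)):
    for pts,c in((circ(.019,.0289),(0,0,255)),(circ(.0135,-.0861),(0,255,0)),(head,(255,255,0)),(circ(.019,.0069),(255,0,255))):
        cv2.polylines(im,[proj(mm,pts,f).round().astype(int)],True,c,1)
cv2.imwrite('pics/v18.png',np.hstack([cv2.resize(s[160:260,200:330],(400,308)),cv2.resize(w[120:380,180:380],(385,500))[0:308]])) if 0 else cv2.imwrite('pics/v18.png',np.hstack([cv2.resize(s[150:270,200:310],(440,480),interpolation=cv2.INTER_CUBIC),cv2.resize(w[140:380,200:380],(360,480))]))
E
```

```text
plug in tool [-0.0003 -0.0008  0.1292]
```

View pics/v18.png

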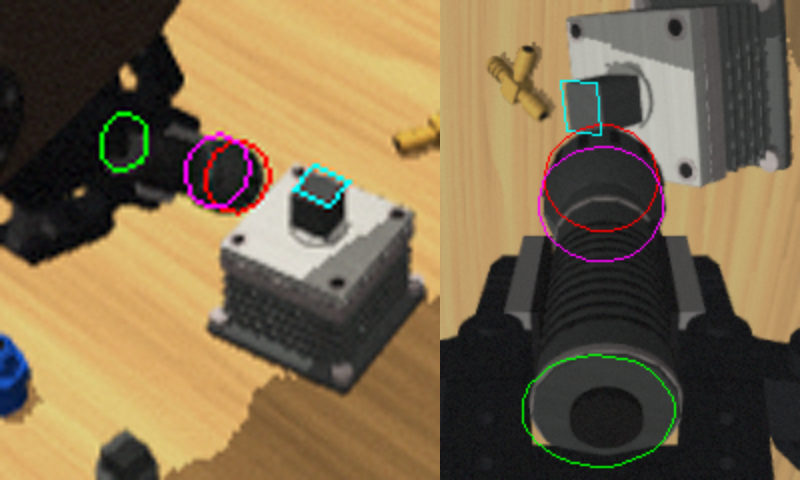

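The drawn outlines match the real torch to within about 3 mm. Its axis passes about 1 mm from the plug and the lens is about 100 mm away. I'll let it settle, check that it's steady and hand in.

```bash

python3 -m handwheel '0 0 0 0 0 0 2;0 0 0 0 0 0 2;0 0 0 0 0 0 2;0 0 0 0 0 0 2;0 0 0 0 0 0 2;0 0 0 0 0 0 2'
python3 - <<'E'
from h import *
o=ctrl.get_obs(); w=viewer.grab_frame('wrist'); t=viewer.grab_frame('top'); cv2.imwrite('pics/w19.png',w); cv2.imwrite('pics/t19.png',t)
print(abs(o['qvel']).max(),o['contact_force'],o['gripper_width'],'wrist diff', np.abs(w.astype(int)-cv2.imread('pics/w17.png')).mean())
E
python3 tilt.py 45 .1 4.4
```

```text
clock: 23.42
eef_pos: [0.6644, 0.0506, 0.1839]
tcp_rot: [0.923, 0.036, -0.382, 0.015]
contact_force: [0.6, 0.2, -0.8]
gripper_width: 0.0258
0.0013947705431872626 [ 0.6192474   0.18260703 -0.77564155] 0.0258187721584443 wrist diff 2.4451842403628117
TCP [0.6643 0.0513 0.1841] shift [-0.03 -0.07 -0.01] turn [ 0.03 -0.01  0.04] [ 1.000e-03  9.590e-01  8.700e-01 -6.300e-02  2.095e+00 -8.600e-02] 0.025636671530338277 [0.6644 0.0506 0.1839]
```

View pics/t19.png

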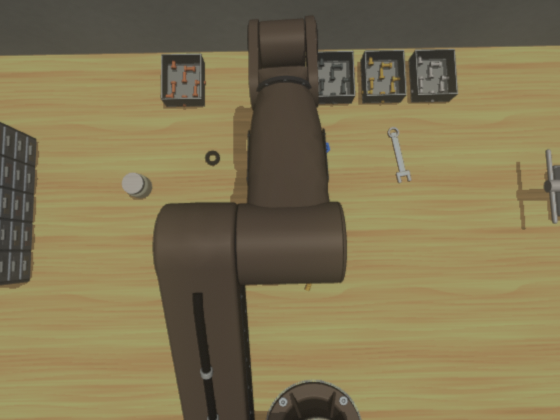

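The top view shows the spanner, grommet and jar at their starting pixels. The arm hides the cylinder, dock, reducer and spare plug, but the last scene and wrist views showed those undisturbed.

```bash
python3 -c "
from bench import ctrl
print(ctrl.hand_in())"
```

```text
the job is handed in; nothing more can be done
None
```

The cover is set on the cylinder and let go, and the torch is held tilted over it, aimed at the plug. I handed the job in at about 23.5 s of the 72 s allowed; no verdict was reported.

- **Cover:** after I let go, the wrist camera put its centre within about 0.1 mm of the cylinder's and its edges within about 0.2°. The hole spacing matched a plate top at 76 mm, so it is seated.
- **Torch:** it was drawn straight up out of the dock and is held at 45°. Its axis passes about 1 mm from the plug and the lens is about 100 mm away. At the end the grip opening was 25.8 mm, joint speeds were about 0.001 rad/s, and no outside contact force showed.
- **Bystanders:** the spanner, grommet and jar were at their starting places in the last top view. The arm hid the tee, reducer and spare plug there; the last scene and wrist views showed them undisturbed, but I did not measure them again.

**Checks that disagreed:**
- **Fingertips:** they really lie about 32 mm behind the reported TCP, not 8 mm ahead of it as `ctrl.nose_length` says. My first grasp therefore closed on air above the plug without touching anything. I measured the offset in two views and used it from then on.
- **Torch outline:** the drawn outline differs from the picture by about 2–3 mm, so the lens may be about 103 mm from the plug.
- **Cameras:** the top and wrist cameras differed by about 2 mm on where the cover first lay.

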